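Show the helper: lemon into the bowl

ROBOT

A 6-joint arm with a two-finger parallel gripper is mounted at the origin on the work surface; the furniture and walls round the work are solid. World frame = base frame: x ahead of the robot, y to its left, z up, the work surface at z = 0. Lengths are in m, angles in degrees, forces in N, time in s.
With the tool pointing down it reaches from about 0.3 to 0.85 m from the base axis. Payload 4.2 kg.
Tool frame: the origin (TCP) lies on the mounting face of the last link; the fingertips stand 191 mm ahead of it and the grasp point (between the pads) lies 172 mm ahead of it; z points along the fingers, y is the line along which they close (so a half turn about z gives the same grasp; the last joint's range is limited). The gripper opens to 91 mm and grips with 3 to 60 N. Pads are 32 mm wide; open, the fingers measure 118 mm over their backs; the gripper's body (76 mm by 178 mm) begins 60 mm behind the grasp point.
Start: joints at [-71.792, 18.312, 89.639, -0, 72.044, -1.146], TCP at [0.191, -0.543, 0.405] pointing down, gripper open.
Joint ranges: [-177.97, 177.97], [-48.28, 115.42], [12.27, 149.76], [-77.06, 257.06], [2.81, 150.46], [-146.56, 146.56]. Speed limits (degrees/s): [147.25, 147.25, 180, 180, 180, 180].

INTERFACE

Orientations are given as [roll, pitch, yaw] about the fixed x, y, z axes, in that order (R = Rz(yaw) Ry(pitch) Rx(roll)).
In Python, from plant import env gives the robot as it stands.
- The arm moves only by the tool arm_command, never from a script. Its argument "deltas" is a list that holds one entry, the list of rows, each a list of 6 numbers: the shift along the tool's x, y, z in cm, then the turn, a rotation vector about the tool's x, y, z in rad. A call has 1 to 5 rows; each row is the pose to reach, as a shift and turn from the pose commanded when the call began, along the tool's axes at that moment; what a row does not reach only later rows make up. A row lasts 1/10 s, in which the tool goes at most 50 mm and 8.59 degrees, less where a joint would pass 70% of its speed; a pose out of reach is approached as far as the arm can. A call with a gripper value outside its range is refused whole. "claw" is the closure, from 0 (fully open) to 1 (shut), set as the call begins (left out, the last holds). The fingers move at their own pace and stop on an object; "force" is the grip in N (left out, the last holds). Time passes only in rows, so rows that repeat a pose let the fingers close. It gives the time, the measured TCP pose, the force, the opening and the grip force at its end, in the units of the state.
- env.state(): the state, without advancing time (a new reading comes with each control period).
- env.get_image(name): name is "side" or "top"; returns (picture, depth): 420x560x3 uint8, red, green, blue; 420x560 float32, m along the optical axis (not along the pixel's ray), 0 where there is no reading.
- env.camera_info(name): a dict with "fx", "fy", "cx", "cy" (pixels), "distortion" ([k1, k2, p1, p2, k3] as OpenCV has them; the pictures are not rectified), "world_from_camera" (4x4, takes a point from camera to world coordinates). Camera axes: x right, y down, z forward; pixel columns grow to the right and rows downward; lengths in m; the calibration is good to about 2 mm. A picture is of the moment at which its call begins. camera_info takes no time and is no camera call.
- env.hand_in(): hands the job in; it is judged then, once.
The state is a dict: "time_s": time; "joint_pos": joint angles; "dq": joint speeds; "tau": joint torques, N m; "ee_pos": TCP position; "orientation": TCP orientation; "ft_force": force on the tool from outside, world axes, zero at the start; "moment": the same for the moment, N m; "opening": opening from 0.0 (shut) to 1.0 (fully open); "grip_force": force on a finger pad.
Only numpy, scipy, OpenCV 4.12 (cv2) and the standard library are available. Lean on these libraries where they do the work, as an engineer would, in place of code of your own. Each camera call takes 0.05 s, during which the arm holds its last target. There are 200 camera calls.

TASK

Show the kitchen helper that the lemon goes into the big bowl, by pointing only: first press the red call button all the way down and let it go, then point at the lemon with the fingertips from just above it, a few centimetres off, and hold there for two seconds. Then point in the same way at the middle of the bowl, from just above its rim, and finish the program still pointing there. Do not touch or move the bowl, the jars or any of the food, and do not point closely at the onion, the garlic or the jam jar on the way.

Things in the scene. Friction and masses are not known exactly. Their poses are not given: they have to be found in the camera images.
- bell (a joint): travel of the call button, in m: 0 is up, 0.006 is fully down, counted as pressed from 0.0045. A spring brings it back; fully down takes about 5 N, straight down.
- bell_top (a point): middle of the top face of the red round call button (36 mm across), which sits in a brass ring on a square oak plinth of 84 mm, fixed to the worktop; this point is about 42 mm above the worktop
- lemon: the yellow lemon, 71 x 53 mm and 51 mm high, loose on the worktop; origin at the centre of its underside, on the worktop (z = 0), z up, x along its length; its top is 51 mm above the origin
- bowl: the big white serving bowl with blue and yellow patches, 374 mm across the rim and 104 mm high, loose on the worktop; origin at the centre of its underside, z up; its rim is 104 mm above the origin, and the middle of the bowl is straight above the origin
- onion: a brown onion, 79 mm across, 85 mm high, loose; origin at the centre of its underside, z up
- garlic: a whitish pink garlic bulb, 60 mm across, 58 mm high, loose; origin at the centre of its underside, z up
- jam: a jam jar with a red and white checked lid, 68 mm across, 75 mm high, loose; origin at the centre of its underside, z up
- honey: a honey jar with a grey lid, 71 mm across, 110 mm high, loose, at the back of the worktop; origin at the centre of its underside, z up
- cork_jar: a small glass jar of green herbs with a cork, 60 mm across, 121 mm high, loose, at the back of the worktop; origin at the centre of its underside, z up
There are look-alikes about, which are no part of the job. Leave any orange or purple look-alike of the part that bears bell alone.

How it is judged (in metres and radians):
On the way, in this order (a step that is already met when the one before it is completed fails the run):
1. the call button is pressed down (value of joint bell above 0.0045 m), for 0.05 s.
2. the fingertips dwell just above the lemon without touching it, with the button let go (horizontal distance between the grasp point and lemon below 0.035 m and height (world z) of the grasp point between 0.062 and 0.145 m and value of joint bell below 0.0015 m), for 1.5 s.
At the end, for the whole second after the job is handed in: the fingertips are above the middle of the bowl (grasp point, about 19 mm behind the tips, within 60 mm of the bowl's axis and 100 to 210 mm above the worktop; rim at 104 mm), the button is up, and lemon, bowl, onion, garlic and all loose jars are within 10 mm of where they were (horizontal distance between the grasp point and bowl below 0.06 m and height (world z) of the grasp point between 0.1 and 0.21 m and value of joint bell below 0.0015 m and distance of each of lemon, onion, garlic, jam, bowl, honey, cork_jar from where it was at the start of the episode below 0.01 m); the robot touches nothing.
It fails at once if the lemon, bowl, onion, garlic or a loose jar is moved more than 10 mm or lifted (distance of any of lemon, onion, garlic, jam, bowl, honey, cork_jar from where it was at the start of the episode above 0.01 m).
It fails at once if the robot touches the lemon or the bowl (contact force between any of the fingers, the arm and lemon above 0.3 N or contact force between any of the fingers, the arm and bowl above 0.3 N).
It fails at once if the robot touches the onion, the garlic or a loose jar (contact force between any of the fingers, the arm and onion above 0.3 N or contact force between any of the fingers, the arm and garlic above 0.3 N or contact force between any of the fingers, the arm and jam above 0.3 N or contact force between any of the fingers, the arm and honey above 0.3 N or contact force between any of the fingers, the arm and cork_jar above 0.3 N).
It fails at once if the onion, garlic or jam jar is pointed at: the fingertips come closer than about 40 mm above its middle ((horizontal distance between the grasp point and onion below 0.025 m and height (world z) of the grasp point below 0.145 m) or (horizontal distance between the grasp point and garlic below 0.025 m and height (world z) of the grasp point below 0.118 m) or (horizontal distance between the grasp point and jam below 0.025 m and height (world z) of the grasp point below 0.135 m)).
It also fails if it takes over 48 s, if anything falls off the work surface, if the arm or the gripper's body presses on something with over 40 N, if the wrist force passes 120 N, or if a joint passes its speed limit or range.

## Working session

There is one attempt and no reset: what is moved stays moved. The work goes in short steps, Python scripts to look and compute and a tool call to move; the robot and the scene stay as the last step left them, time stands still between calls to the robot, and variables do not carry over. Pictures are saved under pics/ and viewed, at most 10 in all, crops included, and the job is handed in when it is done.

Besides the shell and the picture viewer there is one more tool, called after "Request:" as name(argument=value, ...) on one line, values as JSON. arm_command: Moves the arm, as the interface text tells. Its arguments: {"type":"object","properties":{"deltas":{"type":"array"},"claw":{"type":"number"},"force":{"type":"number"}},"required":["deltas"]}

```bash
mkdir -p pics
python3 - <<'E'
from plant import env
import cv2,numpy as np
for n in("top","side"):
    p,d=env.get_image(n); cv2.imwrite(f"pics/{n}0.png",p[:,:,::-1]); np.savez(f"{n}0.npz",p=p,d=d)
    print(n,env.camera_info(n))
print(env.state())
E
```

```text
top {'fx': 486.92572434045684, 'fy': 486.92572434045684, 'cx': 280.8155892554965, 'cy': 210.85072710741795, 'distortion': array([0.02063598, 0.        , 0.        , 0.        , 0.        ]), 'world_from_camera': array([[ 2.01782093e-02, -9.84799858e-01,  1.72516894e-01,
         2.58285943e-01],
       [-9.99788057e-01, -2.05802770e-02, -5.42099093e-04,
        -1.16493049e-01],
       [ 4.08430458e-03, -1.72469392e-01, -9.85006410e-01,
         1.51848315e+00],
       [ 0.00000000e+00,  0.00000000e+00,  0.00000000e+00,
         1.00000000e+00]])}
side {'fx': 502.2559802571796, 'fy': 502.2559802571796, 'cx': 285.23156919463673, 'cy': 202.55918443862834, 'distortion': array([-0.12349207,  0.        ,  0.        ,  0.        ,  0.        ]), 'world_from_camera': array([[-0.48462985, -0.70755535,  0.51429499, -0.23032373],
       [-0.8745674 ,  0.38098812, -0.29996652,  0.34716785],
       [ 0.01630264, -0.59515837, -0.80344306,  1.20250114],
       [ 0.        ,  0.        ,  0.        ,  1.        ]])}
{'time_s': 0.1, 'joint_pos': array([-7.17896013e+01,  1.83473460e+01,  8.96995817e+01, -1.05655820e-03,
        7.20420378e+01, -1.14614430e+00]), 'dq': array([-0.11272645, -0.15157275, -0.11068097,  0.02131883, -0.02091287,
       -0.04051296]), 'tau': array([ 6.69125857e-04, -4.13331234e+01, -2.32507002e+01,  7.29701528e-02,
        4.22407512e-02, -5.17898309e-05]), 'ee_pos': array([ 0.19053147, -0.54235948,  0.40400932]), 'orientation': array([-1.79911032e+02, -7.75166598e-04,  1.93568689e+01]), 'ft_force': array([-0.20871319,  0.13658502, -0.74147145]), 'moment': array([-0.03685691,  0.01705353,  0.00833774]), 'grip_force': 0.0, 'opening': 0.9999263128442631}
```

View pics/top0.png

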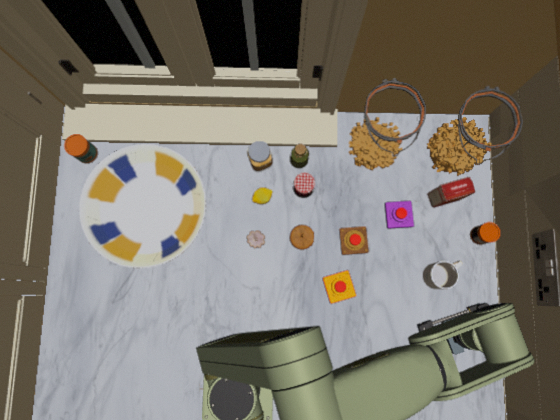

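View pics/side0.png

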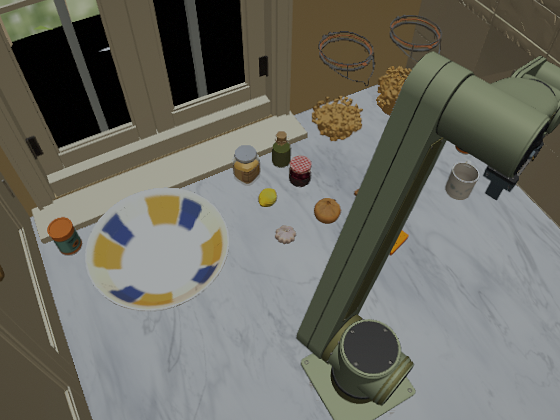

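The top view shows the oak-plinth bell at about (354,240). The purple (400,213) and orange (340,287) ones are the look-alikes. The lemon is at (262,195), the bowl at about (142,207), the onion at (302,237), the garlic at (256,239) and the jam jar at (305,184). The honey jar (260,155) and cork jar (300,155) stand at the back.

```bash
cat > h.py <<'E'
import numpy as np,cv2
from plant import env
def ray(n,uv,z):
    c=env.camera_info(n);K=np.array([[c["fx"],0,c["cx"]],[0,c["fy"],c["cy"]],[0,0,1]])
    q=cv2.undistortPoints(np.array([[uv]],float),K,c["distortion"])[0,0]
    T=c["world_from_camera"];d=T[:3,:3]@[q[0],q[1],1];o=T[:3,3]
    return (o+d*(z-o[2])/d[2])
def blob(p,lo,hi,box):
    h=cv2.cvtColor(p,cv2.COLOR_RGB2HSV);m=cv2.inRange(h,lo,hi);k=np.zeros_like(m)
    x0,y0,x1,y1=box;k[y0:y1,x0:x1]=m[y0:y1,x0:x1]
    cs,_=cv2.findContours(k,cv2.RETR_EXTERNAL,cv2.CHAIN_APPROX_NONE)
    c=max(cs,key=cv2.contourArea);M=cv2.moments(c)
    return (M['m10']/M['m00'],M['m01']/M['m00']),M['m00'],c
E
python3 - <<'E'
from h import *
t=np.load("top0.npz");p=t['p'];s=np.load("side0.npz")['p']
def show(nm,n,im,lo,hi,box,z):
    uv,a,c=blob(im,lo,hi,box);print(nm,n,np.round(uv,1),a,np.round(ray(n,uv,z),4))
show("bell","top",p,(0,200,120),(6,255,255),(344,230,366,250),.042)
show("lemon","top",p,(22,130,80),(35,255,255),(245,183,278,210),.026)
show("lemon","side",s,(22,130,80),(35,255,255),(252,184,282,212),.026)
show("onion","top",p,(5,90,50),(22,255,255),(285,220,320,255),.045)
for nm,uv,z in(("garlic",(256,239),.03),("jam",(305,184),.075),("honey",(259,149),.11),("cork",(299,149),.121)):print(nm,np.round(ray("top",uv,z),3))
# bowl rim: brightness vs marble unclear -> extents by depth (height)
c=env.camera_info("top");d=t['d'];T=c["world_from_camera"]
v,u=np.mgrid[:420,:560];P=np.stack([(u-c['cx'])/c['fx']*d,(v-c['cy'])/c['fy']*d,d],-1)@T[:3,:3].T+T[:3,3]
m=(P[...,2]>.09)&(P[...,2]<.12)&(u>70)&(u<215)&(v>135)&(v<275)&(d>0)
q=P[m][:,:2].astype(np.float32)
q=q[np.linalg.norm(q-np.median(q,0),axis=1)<.25]
print("rim",len(q),q.min(0),q.max(0))
A=np.c_[q,np.ones(len(q))];x=np.linalg.lstsq(A,(q**2).sum(1),rcond=None)[0];print(x[:2]/2,np.sqrt(x[2]+(x[:2]**2).sum()/4))
print("heights lemon etc",[round(float(P[b,a,2]),3) for a,b in((262,195),(354,240),(302,237),(256,239),(305,182))])
E
```

```text
bell top [354.8 239.2] 77.5 [ 0.4339 -0.3446  0.042 ]
lemon top [261.9 195.5] 209.5 [ 0.5673 -0.057   0.026 ]
lemon side [267.  196.9] 221.5 [ 0.5664 -0.055   0.026 ]
onion top [301.7 236.7] 429.5 [ 0.4378 -0.1826  0.045 ]
garlic [ 0.43  -0.043  0.03 ]
jam [ 0.595 -0.189  0.075]
honey [ 0.692 -0.048  0.11 ]
cork [ 0.691 -0.168  0.121]
rim 2714 [0.33229312 0.1062573 ] [0.72716415 0.52679086]
[0.53251852 0.30822611] 0.1838231322192367
heights lemon etc [0.057, 0.037, 0.072, 0.05, 0.073]
```

Request:
arm_command(deltas=[[[3,-1,0,0,0,0],[6,-2.1,0,0,0,0],[9,-3.2,0,0,0,0],[12,-4.3,0,0,0,0],[15,-5.4,0,0,0,0]]], claw=1, force=10)

```text
time_s: 0.6
ee_pos: [0.315, -0.4409, 0.4044]
orientation: [-180.0, 0.0, 19.3]
ft_force: [0.7, -0.4, 0.6]
opening: 0.596
grip_force: 0.0
```

Request:
arm_command(deltas=[[[3,-1.1,0,0,0,0],[6,-2.2,0,0,0,0],[9,-3.2,0,0,0,0],[12,-4.2,0,0,0,0],[14.5,-5.2,0,0,0,0]]])

```text
time_s: 1.1
ee_pos: [0.4349, -0.3436, 0.4043]
orientation: [-180.0, 0.0, 19.4]
ft_force: [-0.1, 0.3, 1.1]
opening: 0.154
grip_force: 0.0
```

Request:
arm_command(deltas=[[[0,0,3,0,0,0],[0,0,6,0,0,0],[0,0,9,0,0,0],[0,0,11,0,0,0],[0,0,12,0,0,0]]])

```text
time_s: 1.6
ee_pos: [0.4332, -0.3442, 0.2824]
orientation: [-179.8, 0.1, 19.4]
ft_force: [-0.0, 0.4, -0.7]
opening: 0.004
grip_force: 0.0
```

Run:
```python
from h import *
from scipy.spatial.transform import Rotation as R
im=[]
for n,(u,v) in(("top",(354,235)),("side",(370,195))):
    p,d=env.get_image(n);c=p[v-60:v+60,u-60:u+60,::-1];im.append(cv2.resize(c,(400,400),interpolation=cv2.INTER_CUBIC))
cv2.imwrite("pics/a1.png",np.hstack(im))
s=env.state();print(s['time_s'],s['ee_pos'],s['orientation'],s['opening'],s['ft_force'])
r=R.from_euler('xyz',s['orientation'],degrees=True)
print("to bell, tool cm",r.inv().apply(np.array([.4339,-.3446,.042+.191])-s['ee_pos'])*100, "tip axis",r.apply([0,0,1]))
```

```text
1.7 [ 0.43349793 -0.34451532  0.28338675] [-1.79843079e+02  9.71506123e-02  1.93559563e+01] 0.005783697627425211 [-0.30079237  0.11735082 -0.32817635]
to bell, tool cm [0.04367123 0.03511487 5.03853068] tip axis [-0.00250749  0.00202201 -0.99999481]
```

View pics/a1.png

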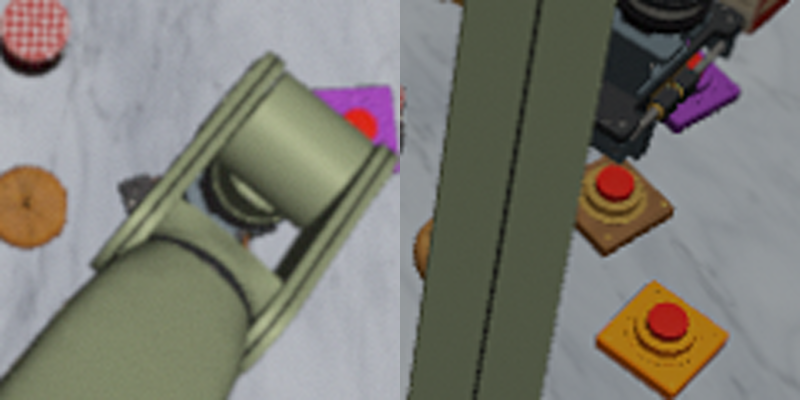

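The crops show the tool above the oak bell. In the side view its button, at crop (615,183), stands clear of the brass ring. I'll cross-check its position from the side view, then approach.

Run:
```python
from h import *
p,d=env.get_image("side");uv,a,c=blob(p,(0,200,120),(6,255,255),(362,178,388,206));print(uv,a,ray("side",uv,.042))
```

```text
(374.1, 188.97692307692307) 65.0 [ 0.43162281 -0.34179777  0.042     ]
```

Request:
arm_command(deltas=[[[0,0,1.5,0,0,0],[0,0,3,0,0,0],[0,0,4,0,0,0],[0,0,4.5,0,0,0],[0,0,4.5,0,0,0]]])

```text
time_s: 2.25
ee_pos: [0.4338, -0.3448, 0.2398]
orientation: [180.0, 0.0, 19.4]
ft_force: [0.2, 1.0, -0.5]
opening: 0.008
grip_force: 0.0
```

Request:
arm_command(deltas=[[[0,0,0.4,0,0,0],[0,0,0.7,0,0,0],[0,0,0.9,0,0,0],[0,0,1.1,0,0,0],[0,0,1.1,0,0,0]]])

```text
time_s: 2.75
ee_pos: [0.4339, -0.3449, 0.2291]
orientation: [179.9, -0.0, 19.4]
ft_force: [0.0, 0.9, 3.7]
opening: 0.006
grip_force: 1.8
```

Request:
arm_command(deltas=[[[0,0,0.1,0,0,0],[0,0,0.2,0,0,0],[0,0,0.2,0,0,0],[0,0,0.2,0,0,0]]])

```text
time_s: 3.15
ee_pos: [0.434, -0.3449, 0.2271]
orientation: [179.9, -0.0, 19.4]
ft_force: [0.5, -0.4, 3.9]
opening: 0.008
grip_force: 2.5
```

Request:
arm_command(deltas=[[[0,0,0.1,0,0,0],[0,0,0.2,0,0,0],[0,0,0.3,0,0,0],[0,0,0.3,0,0,0]]])

```text
time_s: 3.55
ee_pos: [0.4339, -0.3448, 0.2268]
orientation: [179.9, -0.1, 19.4]
ft_force: [-3.7, 2.7, 23.2]
opening: 0.009
grip_force: 11.7
```

Hard stop reached, so the button is fully down. Now retract.

Request:
arm_command(deltas=[[[0,0,-1,0,0,0],[0,0,-3,0,0,0],[0,0,-6,0,0,0],[0,0,-9,0,0,0],[0,0,-12,0,0,0]]])

```text
time_s: 4.05
ee_pos: [0.4334, -0.3444, 0.344]
orientation: [-179.9, 0.1, 19.4]
ft_force: [-0.0, 0.2, 0.3]
opening: 0.008
grip_force: 0.0
```

Request:
arm_command(deltas=[[[0,0,-2,0,0,0],[0,0,-3.5,0,0,0],[0,0,-4.5,0,0,0],[0,0,-5,0,0,0],[0,0,-5,0,0,0]]])

```text
time_s: 4.55
ee_pos: [0.4337, -0.3447, 0.3936]
orientation: [-180.0, 0.0, 19.4]
ft_force: [0.8, -0.3, 0.3]
opening: 0.007
grip_force: 0.0
```

Run:
```python
from h import *
from scipy.spatial.transform import Rotation as R
p,d=env.get_image("side");cv2.imwrite("pics/b1.png",cv2.resize(p[135:255,310:430,::-1],(400,400)))
s=env.state();print(s['time_s'],s['ee_pos'],s['orientation'],s['ft_force'])
r=R.from_euler('xyz',[180,0,19.36],degrees=True)
L=np.array([.567,-.056,.09+.172]);B=np.array([.5325,.308,.16+.172])
print("to lemon",r.inv().apply(L-s['ee_pos'])*100,"lemon->bowl",r.inv().apply(B-L)*100)
```

```text
4.6 [ 0.43364191 -0.34464799  0.39306054] [-1.79939507e+02  4.21873884e-02  1.93555211e+01] [-0.20347537 -0.38036536  1.44346278]
to lemon [ 22.15048148 -22.81176493  13.10605401] lemon->bowl [  8.81177568 -35.48542108  -7.        ]
```

View pics/b1.png

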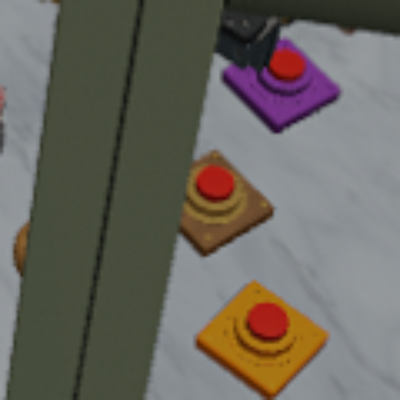

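The oak button is back up (crop 215,183). Next is the lemon.

Request:
arm_command(deltas=[[[2.5,-2.5,0,0,0,0],[5,-5.1,0,0,0,0],[7.5,-7.7,0,0,0,0],[10,-10.3,0,0,0,0],[12.5,-12.9,0,0,0,0]]])

```text
time_s: 5.1
ee_pos: [0.5092, -0.1802, 0.3925]
orientation: [-179.9, 0.1, 19.3]
ft_force: [0.6, -0.6, 0.4]
opening: 0.005
grip_force: 0.0
```

Request:
arm_command(deltas=[[[2.5,-2.6,0,0,0,0],[5,-5.2,0,0,0,0],[7.5,-7.7,0,0,0,0],[9,-9.2,0,0,0,0],[9.6,-9.9,0,0,0,0]]])

```text
time_s: 5.6
ee_pos: [0.5673, -0.0546, 0.3924]
orientation: [-179.9, 0.1, 19.5]
ft_force: [-0.4, 1.2, 0.7]
opening: 0.007
grip_force: 0.0
```

Request:
arm_command(deltas=[[[0,0,2,0,0,0],[0,0,4,0,0,0],[0,0,6,0,0,0],[0,0,7.5,0,0,0],[0,0,8,0,0,0]]])

```text
time_s: 6.1
ee_pos: [0.5658, -0.057, 0.3114]
orientation: [-179.9, 0.3, 19.3]
ft_force: [-1.0, -0.4, -0.5]
opening: 0.01
grip_force: 0.0
```

Run:
```python
from h import *
im=[]
for n,(u,v) in(("top",(262,195)),("side",(267,190))):
    p,d=env.get_image(n);c=p[v-80:v+80,u-80:u+80,::-1];im.append(cv2.resize(c,(400,400),interpolation=cv2.INTER_CUBIC))
cv2.imwrite("pics/c1.png",np.hstack(im))
s=env.state();print(s['time_s'],s['ee_pos'],s['orientation'],s['ft_force'])
```

```text
6.2 [ 0.56635601 -0.05686313  0.31275781] [-1.79954018e+02  1.31465710e-01  1.93204799e+01] [ 0.81109331 -0.21273091 -0.49250012]
```

View pics/c1.png

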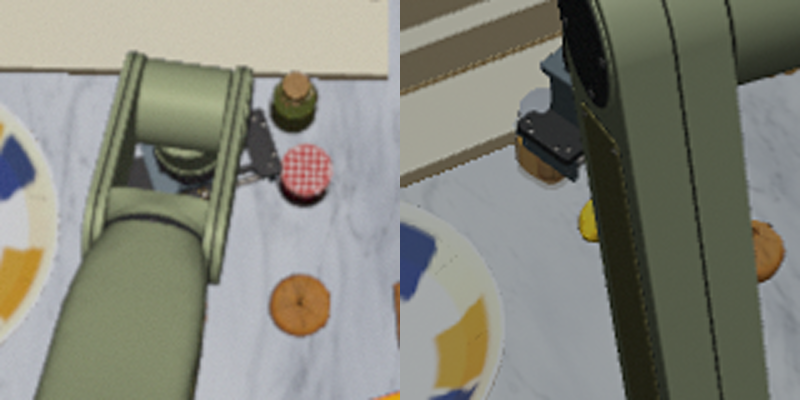

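The tool is above the lemon, which is visible at crop (590,220) in the side view. The jars are clear below the gripper body. I'll lower 4 cm and hold.

Request:
arm_command(deltas=[[[0,0,1,0,0,0],[0,0,2,0,0,0],[0,0,3,0,0,0],[0,0,4,0,0,0],[0,0,4,0,0,0]]])

```text
time_s: 6.7
ee_pos: [0.5662, -0.0563, 0.2719]
orientation: [-179.9, 0.2, 19.4]
ft_force: [0.3, -0.4, 0.2]
opening: 0.004
grip_force: 0.0
```

Request:
arm_command(deltas=[[[0,0,0,0,0,0],[0,0,0,0,0,0],[0,0,0,0,0,0],[0,0,0,0,0,0],[0,0,0,0,0,0]]])

```text
time_s: 7.2
ee_pos: [0.5668, -0.0564, 0.274]
orientation: [180.0, -0.0, 19.4]
ft_force: [-0.3, -0.1, 0.5]
opening: 0.003
grip_force: 0.0
```

Request:
arm_command(deltas=[[[0,0,0,0,0,0],[0,0,0,0,0,0],[0,0,0,0,0,0],[0,0,0,0,0,0],[0,0,0,0,0,0]]])

```text
time_s: 7.7
ee_pos: [0.5667, -0.0564, 0.2737]
orientation: [180.0, 0.0, 19.4]
ft_force: [0.3, -1.1, 0.3]
opening: 0.003
grip_force: 0.0
```

Request:
arm_command(deltas=[[[0,0,0,0,0,0],[0,0,0,0,0,0],[0,0,0,0,0,0],[0,0,0,0,0,0],[0,0,0,0,0,0]]])

```text
time_s: 8.2
ee_pos: [0.5667, -0.0564, 0.2737]
orientation: [180.0, -0.0, 19.4]
ft_force: [-0.1, -0.6, 0.0]
opening: 0.007
grip_force: 0.0
```

Request:
arm_command(deltas=[[[0,0,0,0,0,0],[0,0,0,0,0,0],[0,0,0,0,0,0],[0,0,0,0,0,0],[0,0,0,0,0,0]]])

```text
time_s: 8.7
ee_pos: [0.5667, -0.0564, 0.2738]
orientation: [180.0, -0.0, 19.4]
ft_force: [0.6, -0.2, 0.6]
opening: 0.002
grip_force: 0.0
```

Request:
arm_command(deltas=[[[0,0,-2,0,0,0],[0,0,-4,0,0,0],[0,0,-6,0,0,0],[0,0,-8,0,0,0],[0,0,-10,0,0,0]]])

```text
time_s: 9.2
ee_pos: [0.5666, -0.0563, 0.3746]
orientation: [180.0, 0.0, 19.4]
ft_force: [0.3, -0.5, 0.6]
opening: 0.004
grip_force: 0.0
```

Request:
arm_command(deltas=[[[1,-3.5,0,0,0,0],[1.9,-7.2,0,0,0,0],[2.8,-10.9,0,0,0,0],[3.7,-14.6,0,0,0,0],[4.6,-18.3,0,0,0,0]]])

```text
time_s: 9.7
ee_pos: [0.5491, 0.1329, 0.3738]
orientation: [180.0, -0.0, 19.3]
ft_force: [-0.2, -0.1, 0.5]
opening: 0.004
grip_force: 0.0
```

Request:
arm_command(deltas=[[[0.9,-3.7,0,0,0,0],[1.8,-7.4,0,0,0,0],[2.7,-11.1,0,0,0,0],[3.6,-14.6,0,0,0,0],[4.2,-17.2,0,0,0,0]]])

```text
time_s: 10.2
ee_pos: [0.5316, 0.3099, 0.3736]
orientation: [-180.0, -0.0, 19.4]
ft_force: [2.1, -0.8, 0.0]
opening: 0.01
grip_force: 0.0
```

Request:
arm_command(deltas=[[[0,0,1,0,0,0],[0,0,2,0,0,0],[0,0,3,0,0,0],[0,0,4,0,0,0],[0,0,4,0,0,0]]])

```text
time_s: 10.7
ee_pos: [0.5319, 0.3065, 0.3317]
orientation: [179.9, 0.2, 19.3]
ft_force: [0.4, 0.6, -1.2]
opening: 0.008
grip_force: 0.0
```

Request:
arm_command(deltas=[[[0,0,0,0,0,0],[0,0,0,0,0,0],[0,0,0,0,0,0],[0,0,0,0,0,0],[0,0,0,0,0,0]]])

```text
time_s: 11.2
ee_pos: [0.5321, 0.3078, 0.334]
orientation: [-180.0, -0.0, 19.4]
ft_force: [0.7, -0.4, -0.0]
opening: 0.006
grip_force: 0.0
```

Run:
```python
from h import *
p,d=env.get_image("top");q,d=env.get_image("side")
cv2.imwrite("pics/d1.png",np.hstack([cv2.resize(p[100:300,50:350,::-1],(400,267)),cv2.resize(q[120:320,50:350,::-1],(400,267))]))
s=env.state();print(s['time_s'],s['ee_pos'],s['orientation'],s['dq'],s['ft_force'])
```

```text
11.3 [0.53205782 0.30776243 0.33387315] [ 1.79996576e+02 -1.65024689e-02  1.93606205e+01] [-0.02277407  0.16537173  0.01673049 -0.07331406  0.0316984   0.00323895] [-0.18402717  0.29241276  0.89664879]
```

View pics/d1.png

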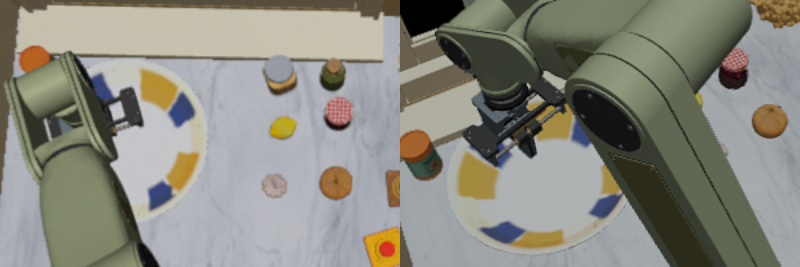

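The gripper hangs over the bowl's middle and touches nothing. The lemon (283,127 in the crop), jars, onion and garlic look undisturbed.

```bash
python3 -c "
from h import *
print(ray('top',(142.5,207),.104))
print(env.hand_in())"
```

```text
[0.50902231 0.29019574 0.104     ]
the job is handed in; nothing more can be done
None
```

I pressed the red call button to its stop and let it go. I then pointed at the lemon for about two seconds, moved to just above the middle of the bowl, and handed in while still pointing there; nothing looked disturbed in the last pictures, and no verdict came back.

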